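# Start, screw home and pin the cover cap of a telescope mount

## Robot

A 6-joint arm with a two-finger parallel gripper is mounted at the origin on the work surface. World frame = base frame: x ahead of the robot, y to its left, z up, the work surface at z = 0. Lengths are in m, angles in rad, forces in N, time in s.
With the tool pointing down it reaches from about 0.4 to 0.925 m from the base axis. Payload 12.5 kg.
Tool frame: the origin (TCP) lies midway between the tips of the shut fingers; the grasp point (between the pads) lies r.hold_point_z behind it (r.hold_point_z is the distance from the TCP to the grasp point, in m); z points along the fingers, y is the direction in which the jaws open and shut (so a half turn about z gives the same grasp; the last joint's range is limited). The gripper opens to 95 mm and grips with 3 to 60 N. Pads are 20 mm wide; open, the fingers measure 119 mm over their backs; the gripper's body (75 mm by 180 mm) begins 59 mm behind the grasp point.
Start: joints at [1.023, 0.491, 1.559, -0, 1.092, -0.106], TCP at [0.267, 0.565, 0.215] pointing down, gripper open.
Joint ranges: [-3.1, 3.1], [-0.84, 2.19], [0.05, 2.79], [-1.13, 4.28], [0.06, 2.93], [-2.69, 2.69]. Speed limits (rad/s): [2.22, 2.22, 2.79, 3.14, 3.14, 3.14].

## Interface

Orientations are given as a rotation vector (axis times angle).
In Python, from workcell import r, jaws, status, eyes, job, finder gives the robot as it stands. Calls block until the motion is done:
- r.move_ptp(position, orientation): joint-space move of the TCP to a pose.
- r.servo_line(position, feed=0.15, orientation=None, contact_N=None): straight line of the TCP; orientation=None keeps the orientation; feed is the mean speed in m/s. With contact_N (N) it stops when the force on the tool has changed by that much, and returns True; else False.
- r.set_joints(angles): joint-space move.
- jaws.grip(opening, force=None): finger opening in m; force is the grip in N (None keeps the last); returns when the fingers have stopped.
- r.hold(seconds).
- r.solve_ik(position, orientation): joint angles nearest the present ones, or None.
- status.observe(): the state.
- eyes.snapshot(name): name is "scene" or "top" or "wrist"; returns a dict with "color" (420x560x3 uint8, red, green, blue), "mtx" (3x3 intrinsics, pixels), "k1" (the pictures are not rectified: a ray, as slopes to the right and down, at radius r is drawn at 1 + k1 r^2 times it, then the intrinsics apply), "camera_from_world" (4x4, takes a point from world to camera coordinates). Camera axes: x right, y up, looking along -z (the intrinsics and any distortion apply to the point x, -y, -z); pixel columns grow to the right and rows downward; lengths in m; the calibration is good to about 2 mm. A picture is of the moment at which its call begins. There is no depth.
A pose or a line that the arm cannot do raises r.PlanningError and nothing moves.
- job.finish_job(): hands the job in, once; it reports no verdict.
Trained networks look in a picture, given as the dict that the camera call returned (one of the last four; its "shot" number tells which), for a name from the list of things; names that differ only in an ending like _2 or _b are one class to them, and where a whole thing is asked for, a point or a joint stands for the part that bears it (a point fixed in the world has none). Each returns a list of dicts, best first, with "conf" (0 to 1); they miss things now and then, are a little off and sometimes report something else, mostly with a low value. They report only what shows in the picture. A call takes as long as a camera call. They do not tell look-alikes from the thing itself.
- finder.look_for(picture, query): "bbox" ([left, top, right, bottom] in pixels, round what is visible of it).
- finder.regions_of(picture, query): "mask" (420x560 bool, what is visible of it) and "bbox" ([left, top, right, bottom] in pixels, round what is visible of it).
- finder.place_of(picture, query): "at" ([column, row] in pixels: a listed point, or the origin of a listed thing).
The state is a dict: "time_s": time; "qpos": joint angles; "qvel": joint speeds; "joint_torque": joint torques, N m; "ee_pos": TCP position; "orientation": TCP orientation; "contact_force": force on the tool from outside, world axes, zero at the start; "ft_torque": the same for the moment, N m; "gripper_width": finger opening in m.
Only numpy, scipy, OpenCV 4.12 (cv2) and the standard library are available. Lean on these libraries where they do the work, as an engineer would, in place of code of your own. Each camera call takes 0.05 s, during which the arm holds its last target.

## Task

The cover cap is lying loose on the threaded neck of the mount head: without lifting it off, turn it backward (counter-clockwise seen from above) until its thread starts drop into the neck, then screw it forward until it sits fully home on the shoulder and its ear lies over the hole in the mount head. Then take the locking pin from its block and push it all the way down through the ear and the mount head. Leave the other things on the bench where they are.

Things in the scene. Friction and masses are not known exactly. Their poses are not given: they have to be found in the camera images.
- shoulder (a point): Mount head: cream cylinder, 100 mm diameter, 60 mm high, bolted to the bench (foot 132 mm). Point: on its axis at its flat top, the shoulder. z is up, x points to the pin hole. Home angle of the cap: cap x along this x.
- neck_top (a point): Top centre of the mount head's upright neck, 25 mm above the shoulder: 50 mm diameter, coarse right-hand three-start thread, 62 mm over the ribs, mostly hidden by the cap. The cap goes down 28.5 mm per full turn clockwise seen from above. The thread does not run by itself; play about 1.5 mm along the axis, 1 mm sideways.
- home_post (a point): Top of the steel post (10 by 8 mm, 24 mm high) that stands on the shoulder 44 mm from the axis, opposite the pin hole. It stops the cap's tab (12 mm wide, opposite its ear) from turning clockwise past the home angle, whether the cap is up or down. A second such post stops the tab 104 degrees counter-clockwise of home.
- housing_hole (a point): Mouth of the pin hole: 12 mm round, vertical, right through a 24 mm thick lug on the side of the mount head (lug 36 mm wide, out to 81 mm from the axis), its top flush with the shoulder. The point is the centre of the mouth, 60 mm from the head's axis along x of shoulder. Axes as shoulder.
- cap_grip (a point): Cover cap, bare aluminium, 220 g, 78 mm diameter, 32 mm high, with an upright grip bar across its top, 58 mm long, 16 wide, 22 high. Point: middle of the bar, on the cap's axis, 43 mm above the rim, 11 mm below the bar's top. z up, x towards the ear, y along the bar. Height above the shoulder: 57.6 mm at the start, about 50 when dropped into the thread, 43 when home.
- cap_rim (a point): Centre of the cap's lower rim. Start: lugs inside the skirt lie on flat rib tops, rim 14.6 mm above the shoulder, cap 0.2 to 0.85 rad counter-clockwise of home. Turned back to 75 degrees or more counter-clockwise of home (88 is best), the lugs pass the rib ends and the cap, let go, drops about 8 mm. Home: rim on the shoulder at the home angle.
- cap_ear (a point): Centre of the lower mouth of the hole in the cap's ear, a flat lug 28 mm wide and 6 mm thick that sticks out to 76 mm from the cap's axis. Hole 15 mm round, vertical, 60 mm from the axis along the cap's x; the ear's underside is 1 mm and its top 7 mm above the cap's rim. Axes as cap_grip.
- pin_head (a point): Locking pin, 60 g, upright: black round head 18 mm diameter and 34 mm tall on a steel shank 10 mm diameter and 32 mm long with a chamfered tip. This point is the middle of the head, 17 mm above the head's underside and 49 mm above the tip. z is up along the pin. At the start it stands in the hole of a small block.
- pin_tip (a point): Centre of the lower end of the pin's shank, 49 mm below pin_head. Fully down through ear and mount head, with the head resting on the ear, it is 25 mm below housing_hole.
- block_hole (a point): Aluminium pin block fixed to the bench, 52 by 52 mm and 36 mm high, with a 12 mm vertical hole through its middle. The point is the mouth of the hole at the block's top. At the start the pin stands in it with the head's underside on the block. The block is to the left or to the right of the mount head.
- eyepiece: Bystander: black round telescope eyepiece standing upright, 46 mm diameter, 70 mm high, on the other side of the mount head from the pin block. Origin at the centre of its underside.
- counterweight: Bystander: cream counterweight disc, 110 mm diameter, 34 mm high, with a bore. Origin at the centre of its underside.
- spanner: Bystander: steel spanner lying flat, 150 mm long. Origin at its middle, underside.
- bolt_jar: Bystander: grey jar with a white lid, 56 mm diameter, 75 mm high. Origin at the centre of its underside.
Things that resemble listed ones, but are neither listed nor needed, are in the scene too. There is more than one size of the part that bears cap_grip; the job needs the larger. Several things look just like the part that bears pin_head: the one meant starts farthest to the robot's left.

How it is judged:
On the way, in this order (a step that is already met when the one before it is completed fails the run):
1. the cap, turned back, has dropped into the thread starts (grip point 45.5 to 53 mm above the shoulder), not yet home (z of cap_grip in the frame of shoulder between 0.0455 and 0.053 m and horizontal distance between cap_ear and housing_hole above 0.04 m), for 0.1 s.
2. the cap is screwed home: rim within 2.5 mm of the shoulder, ear hole within 4 mm of the hole (z of cap_grip in the frame of shoulder below 0.0455 m and horizontal distance between cap_ear and housing_hole below 0.004 m and angle between cap_grip's own z axis and vertical below 0.05 rad), for 0.2 s.
At the end, for the whole second after the job is handed in: The cap is home and level (rim within 2.5 mm of the shoulder, ear hole within 4 mm of the mount head's hole), the pin stands upright through both, its tip at least 21.5 mm below the shoulder (3.5 mm short of fully down at most) and within 3 mm of the hole's axis, all released and at rest (all of step 2 and z of pin_tip in the frame of housing_hole below -0.0215 m and horizontal distance between pin_tip and housing_hole below 0.003 m and angle between pin_head's own z axis and vertical below 0.08 rad and linear speed of each of pin, cap below 0.02 m/s); the robot touches nothing.
It fails at once if the cap is lifted off the neck (grip point more than 72 mm above the shoulder) (z of cap_grip in the frame of shoulder above 0.072 m).
It fails at once if the black eyepiece is moved by more than 30 mm (distance of eyepiece from where it was at the start of the episode above 0.03 m).
It fails at once if the counterweight is moved by more than 30 mm (distance of counterweight from where it was at the start of the episode above 0.03 m).
It fails at once if the spanner is moved by more than 30 mm (distance of spanner from where it was at the start of the episode above 0.03 m).
It fails at once if the bolt jar is moved by more than 30 mm (distance of bolt_jar from where it was at the start of the episode above 0.03 m).
It also fails if it takes over 59 s, if anything falls off the work surface, if the arm or the gripper's body presses on something with over 40 N, if the wrist force passes 120 N, or if a joint passes its speed limit or range.

## Working session

There is one attempt and no reset: what is moved stays moved. The work goes in short steps, each a Python script; the robot and the scene stay as the last script left them, time stands still between calls to the robot, and variables do not carry over. Pictures are saved under pics/ and viewed, and the job is handed in when it is done.

```bash
ls; mkdir -p pics; cat > h.py <<'E'
import numpy as np, cv2
from workcell import r, jaws, status, eyes, job, finder
def save(p,name): cv2.imwrite('pics/'+name,p['color'][:,:,::-1])
def ray(p,uv):
    K=p['mtx']; k1=p['k1']
    d=np.array([(uv[0]-K[0][2])/K[0][0],(uv[1]-K[1][2])/K[1][1]]); u=d.copy()
    for _ in range(30): u=d/(1+k1*(u@u))
    T=np.array(p['camera_from_world']); R=T[:3,:3]; t=T[:3,3]
    o=-R.T@t; v=R.T@np.array([u[0],-u[1],-1.]); return o,v/np.linalg.norm(v)
def proj(p,X):
    T=np.array(p['camera_from_world']); c=T[:3,:3]@np.asarray(X)+T[:3,3]
    u=np.array([c[0],-c[1]])/(-c[2]); u=u*(1+p['k1']*(u@u)); K=p['mtx']
    return np.array([K[0][0]*u[0]+K[0][2],K[1][1]*u[1]+K[1][2]])
def atz(p,uv,z):
    o,v=ray(p,uv); return o+v*(z-o[2])/v[2]
def tri(rs):
    A=np.zeros((3,3));b=np.zeros(3)
    for o,v in rs:
        M=np.eye(3)-np.outer(v,v);A+=M;b+=M@o
    X=np.linalg.solve(A,b); return X,[float(np.linalg.norm((np.eye(3)-np.outer(v,v))@(X-o))) for o,v in rs]
E
python3 - <<'E'
from h import *
print(status.observe(), r.hold_point_z)
P={}
for n in('scene','top','wrist'):
    P[n]=eyes.snapshot(n); save(P[n],n+'0.png'); o,v=ray(P[n],(280,210)); print(n,o,v,P[n]['k1'],P[n]['mtx'][0])
for n in P:
    for q in('shoulder','neck_top','home_post','housing_hole','cap_grip','cap_rim','cap_ear','pin_head','pin_tip','block_hole'):
        print(n,q,[(np.round(d['at'],1).tolist(),round(d['conf'],2)) for d in finder.place_of(P[n],q)][:5])
E
```

```text
pics
{'time_s': 0.0, 'qpos': array([ 1.02341314e+00,  4.91553247e-01,  1.55947808e+00, -1.91406883e-05,
        1.09167022e+00, -1.05603813e-01]), 'qvel': array([ 0.00060428, -0.00052328, -0.00010722, -0.00130959, -0.00037189,
        0.0004197 ]), 'joint_torque': array([-2.45457377e-03, -6.12645364e+01, -2.58175778e+01,  6.91493042e-02,
        4.84142359e-02, -1.17011668e-04]), 'ee_pos': array([0.26707246, 0.56478654, 0.21405581]), 'orientation': array([-6.88227943e-01, -3.06493238e+00,  1.65819745e-03]), 'contact_force': array([-0.37634333,  0.07329543, -0.55773238]), 'ft_torque': array([ 0.00634739, -0.00277331, -0.0154727 ]), 'gripper_width': 0.09496939191215902} 0.0188
scene [0.90386005 0.57996196 0.57946726] [-0.39615139 -0.69890775 -0.59547631] -0.00017169259736837824 [403.91475275   0.         276.04602167]
top [0.34975366 0.01195898 1.15741612] [ 0.19880995  0.0131485  -0.97994986] -0.1283621529523476 [482.58490112   0.         287.67703093]
wrist [0.20627524 0.59309185 0.38354839] [ 0.21792613 -0.11586802 -0.96906285] -0.023792799108922583 [333.55616208   0.         283.51
[... 428 characters left out ...]
, 286.8], 0.53)]
scene block_hole [([419.9, 290.2], 0.67)]
top shoulder [([273.9, 224.2], 0.78)]
top neck_top []
top home_post [([280.6, 241.2], 0.76)]
top housing_hole [([270.9, 197.5], 0.97)]
top cap_grip [([308.0, 302.4], 0.86), ([275.6, 214.3], 0.81)]
top cap_rim [([305.4, 302.2], 0.92), ([274.2, 219.4], 0.87)]
top cap_ear [([289.6, 297.9], 0.83), ([255.7, 205.0], 0.74)]
top pin_head [([168.5, 265.9], 0.54), ([205.3, 252.9], 0.49)]
top pin_tip [([210.0, 252.7], 0.42)]
top block_hole [([169.5, 267.0], 0.59)]
wrist shoulder []
wrist neck_top []
wrist home_post []
wrist housing_hole []
wrist cap_grip []
wrist cap_rim []
wrist cap_ear []
wrist pin_head []
wrist pin_tip []
wrist block_hole []
```

View pics/scene0.png

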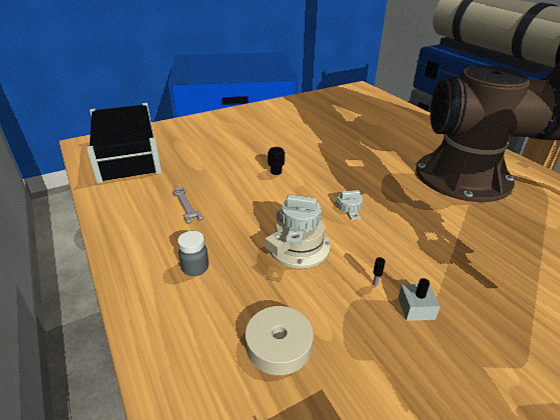

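View pics/top0.png

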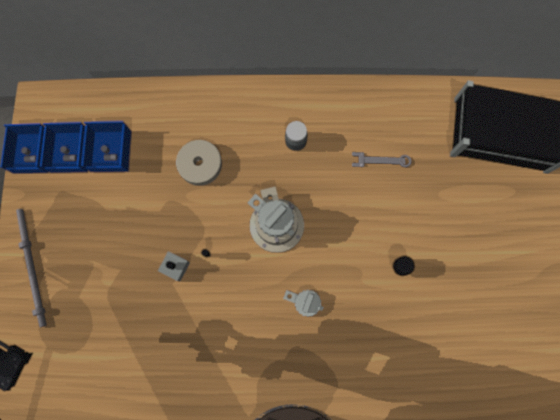

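```bash
python3 -c "
import cv2
a=cv2.imread('pics/top0.png')[170:330,140:340]; cv2.imwrite('pics/topz.png',cv2.resize(a,(750,600),interpolation=cv2.INTER_CUBIC))
a=cv2.imread('pics/scene0.png')[160:320,240:440]; cv2.imwrite('pics/scz.png',cv2.resize(a,(750,600),interpolation=cv2.INTER_CUBIC))"
```

```text
(no output)
```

View pics/topz.png

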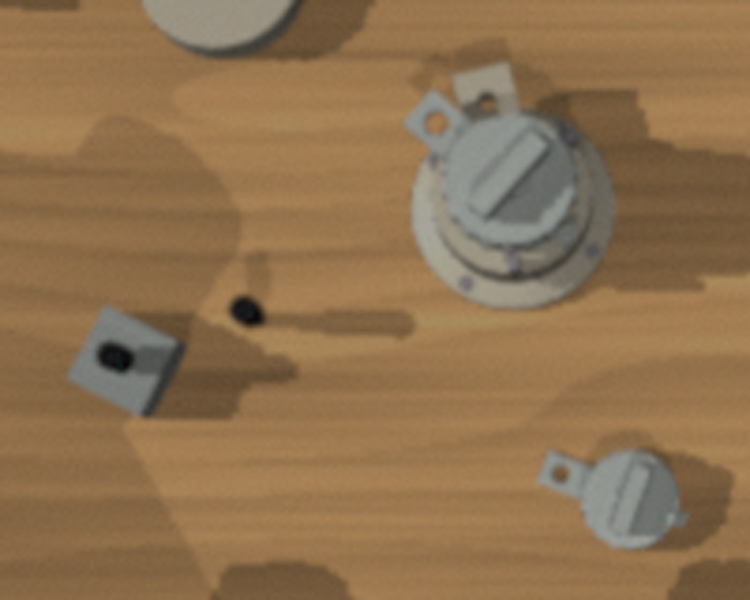

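View pics/scz.png

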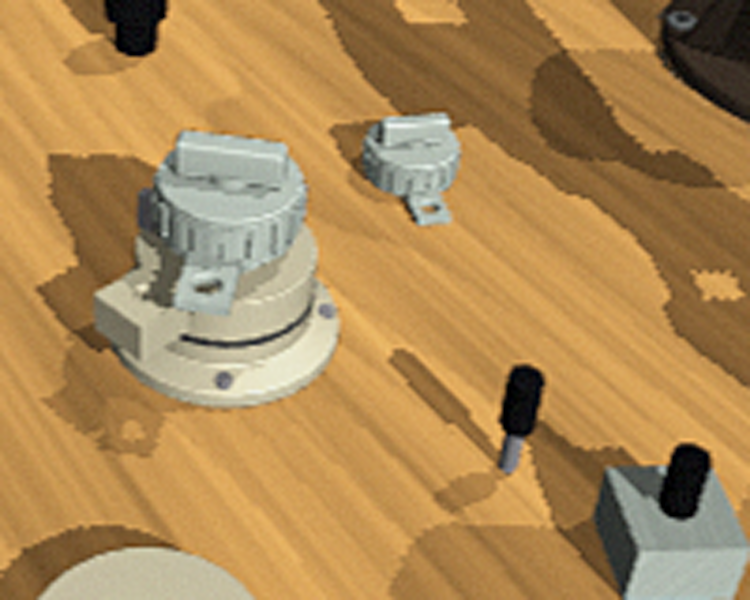

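```bash
python3 - <<'E'
from h import *
S=eyes.snapshot('scene');T=eyes.snapshot('top')
for n,a,b in [('grip',(None),(275.6,214.3)),('ear',(292.3,236.4),(255.7,205.0)),('hole',(277,241.8),(270.9,197.5)),('shoulder',(298.1,224.6),(273.9,224.2)),('pinhead',(423,288),(169.5,266)),('blk',(419.9,290.2),(170.5,267))]:
    if a is None: print(n,atz(T,b,.118)); continue
    print(n,tri([ray(S,a),ray(T,b)]))
W=eyes.snapshot('wrist'); s=status.observe()
import scipy.spatial.transform as st
R=st.Rotation.from_rotvec(s['orientation']).as_matrix(); print(R)
M=np.array(W['camera_from_world']); o=-M[:3,:3].T@M[:3,3]
print('cam in tool',R.T@(o-s['ee_pos']), R.T@M[:3,:3].T)
E
```

```text
grip [0.55105407 0.03557896 0.118     ]
ear (array([0.58559465, 0.07881361, 0.0760059 ]), [0.0055340414585650375, 0.005534041458564942])
hole (array([0.60624027, 0.0474068 , 0.04782364]), [0.0014281909769905824, 0.0014281909769904937])
shoulder (array([0.54471093, 0.03658138, 0.05946907]), [0.006959378580165344, 0.006959378580165523])
pinhead (array([0.44454024, 0.27989244, 0.05375694]), [0.0015499814889970217, 0.0015499814889970447])
blk (array([0.44430913, 0.27780687, 0.04550314]), [0.0036871196241500368, 0.003687119624150027])
[[-9.03973376e-01  4.27588739e-01  7.42273146e-05]
 [ 4.27588744e-01  9.03973372e-01  9.65148007e-05]
 [-2.58308739e-05  1.18985574e-04 -9.99999993e-01]]
cam in tool [ 0.06711478 -0.00061776 -0.16939948] [[ 1.00895042e-03  9.71150255e-01  2.38466273e-01]
 [ 9.99999424e-01 -1.06729933e-03  1.15564281e-04]
 [ 3.66745176e-04  2.38466019e-01 -9.71150773e-01]]
```

```bash
cat >> h.py <<'E'
from scipy.spatial.transform import Rotation as Ro
def ori(psi):
    # tool y at world yaw psi, z down
    y=np.array([np.cos(psi),np.sin(psi),0]); z=np.array([0,0,-1.]); x=np.cross(y,z)
    return Ro.from_matrix(np.stack([x,y,z],1)).as_rotvec()
E
python3 - <<'E'
from h import *
import pickle
P={}
c=np.array([.444,.279])
m=np.array([.550,.036])
for k,xy,ps in [('b1',c,2.14),('b2',c,-1.0),('m1',m,-1.5),('m2',m,1.64),('m3',m,0.3)]:
    r.move_ptp([*xy,0.2 if k[0]=='b' else .225],ori(ps)); r.hold(.1)
    p=eyes.snapshot('wrist'); save(p,k+'.png'); P[k]=p
    for q in(('pin_head','block_hole') if k[0]=='b' else ('shoulder','housing_hole','cap_grip','cap_ear','cap_rim','home_post')):
        print(k,q,[(np.round(d['at'],1).tolist(),round(d['conf'],2)) for d in finder.place_of(p,q)][:3])
print(status.observe()['time_s'],status.observe()['ee_pos'])
pickle.dump(P,open('P.pkl','wb'))
a=[cv2.imread(f'pics/{k}.png') for k in('m1','m2','m3','b1')]
cv2.imwrite('pics/m12.png',cv2.resize(np.vstack([np.hstack(a[:2]),np.hstack(a[2:])]),(800,600)))
E
```

```text
b1 pin_head [([195.9, 177.3], 0.93), ([282.1, 197.7], 0.6)]
b1 block_hole [([280.5, 192.7], 0.86)]
b2 pin_head [([285.6, 194.6], 0.89), ([364.9, 212.8], 0.74)]
b2 block_hole [([288.5, 191.5], 0.63)]
m1 shoulder [([529.8, 59.7], 0.39)]
m1 housing_hole [([530.0, 60.7], 0.15)]
m1 cap_grip [([332.1, 340.8], 0.9), ([284.5, 209.0], 0.81)]
m1 cap_ear [([297.6, 313.1], 0.75), ([241.1, 155.9], 0.73)]
m1 cap_rim [([326.7, 324.0], 0.86), ([283.7, 200.0], 0.81)]
m1 home_post [([283.7, 248.1], 0.79)]
m2 shoulder [([328.5, 233.4], 0.68)]
m2 housing_hole [([294.2, 241.3], 0.95)]
m2 cap_grip [([283.7, 198.8], 0.59)]
m2 cap_ear [([327.0, 230.8], 0.65), ([269.3, 23.0], 0.59), ([287.9, 145.3], 0.26)]
m2 cap_rim [([226.1, 4.0], 0.71), ([283.5, 189.0], 0.64)]
m2 home_post [([286.2, 144.8], 0.66), ([324.3, 233.5], 0.23)]
m3 shoulder []
m3 housing_hole [([339.3, 192.8], 0.61)]
m3 cap_grip [([101.6, 199.8], 0.76), ([278.6, 202.3], 0.67), ([234.1, 183.0], 0.4)]
m3 cap_ear [([332.7, 163.1], 0.75), ([136.6, 166.0], 0.66)]
m3 cap_rim [([277.8, 195.6], 0.67), ([116.2, 189.3], 0.63)]
m3 home_post [([236.9, 185.7], 0.67), ([338.8, 191.3], 0.54)]
12.6333 [0.54999466 0.03600429 0.2249898 ]
```

View pics/m12.png

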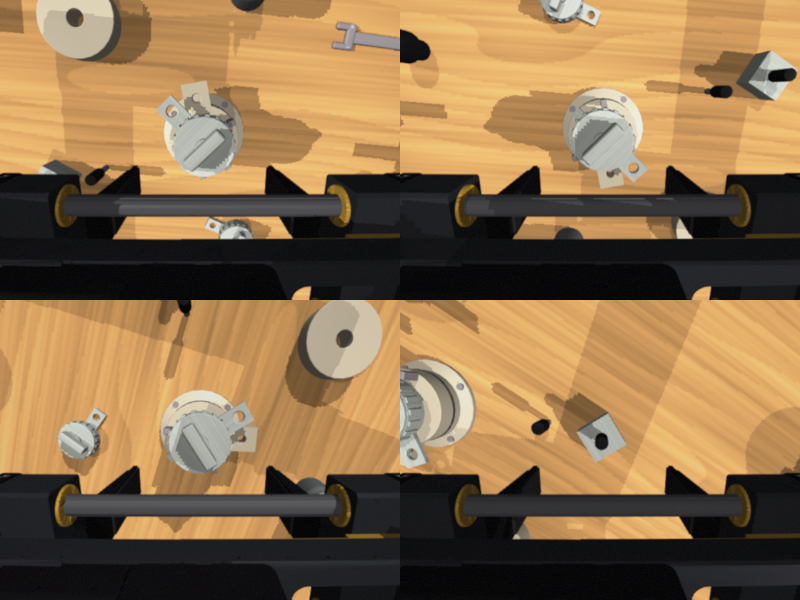

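```bash
python3 - <<'E'
from h import *
a=[cv2.imread(f'pics/{k}.png')[110:270,200:370] for k in('m1','m2','m3')]+[cv2.imread('pics/b1.png')[130:290,200:370]]
a=[cv2.resize(x,(400,300),interpolation=cv2.INTER_CUBIC) for x in a]
cv2.imwrite('pics/mz.png',np.vstack([np.hstack(a[:2]),np.hstack(a[2:])]))
import pickle
P=pickle.load(open('P.pkl','rb'))
def go(n,o):
    X,e=tri([ray(P[k],uv) for k,uv in o.items()]); print(n,X,np.round(e,4))
go('pinhead',{'b1':(282.1,197.7),'b2':(285.6,194.6)})
go('blk',{'b1':(280.5,192.7),'b2':(288.5,191.5)})
go('grip',{'m1':(284.5,209),'m2':(283.7,198.8),'m3':(278.6,202.3)})
go('rim',{'m1':(283.7,200),'m2':(283.5,189),'m3':(277.8,195.6)})
go('ear',{'m1':(241.1,155.9),'m2':(327,230.8),'m3':(332.7,163.1)})
go('hole23',{'m2':(294.2,241.3),'m3':(339.3,192.8)})
E
```

```text
pinhead [0.44534137 0.27827628 0.05399881] [0.0007 0.0007]
blk [0.44586356 0.27576963 0.03406812] [0.0014 0.0014]
grip [0.54464453 0.03561598 0.11152397] [0.0001 0.0002 0.0002]
rim [0.54372317 0.03508181 0.0748574 ] [0.0013 0.0008 0.0014]
ear [0.58389442 0.08051683 0.07406067] [0.0005 0.0018 0.0014]
hole23 [0.60580075 0.05092292 0.0483732 ] [0.0007 0.0007]
```

View pics/mz.png

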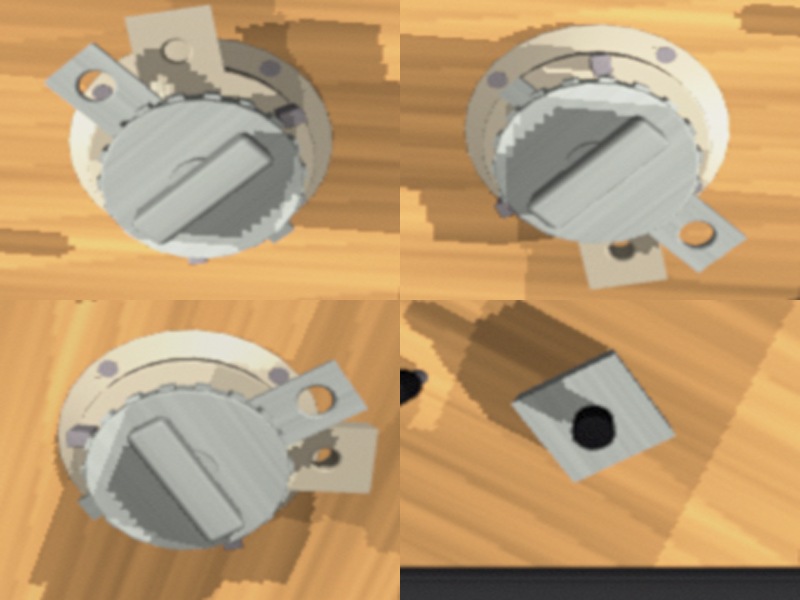

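```bash
python3 - <<'E'
from h import *
for k,(u,v) in {'m1':(210,110),'m2':(220,110),'m3':(220,115)}.items():
    a=cv2.imread(f'pics/{k}.png')[v:v+120,u:u+145]
    a=cv2.resize(a,None,fx=5,fy=5,interpolation=cv2.INTER_CUBIC)
    for i in range(0,145,10): cv2.putText(a,str(u+i),(i*5,8),0,.3,(0,0,255),1); cv2.line(a,(i*5,0),(i*5,600),(0,0,255) ,1) if i%20==0 else 0
    for i in range(0,120,10): cv2.putText(a,str(v+i),(0,i*5+4),0,.3,(255,0,0),1); cv2.line(a,(0,i*5),(725,i*5),(255,0,0),1) if i%20==0 else 0
    cv2.imwrite(f'pics/{k}z.png',a)
E
```

```text
(no output)
```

View pics/m1z.png

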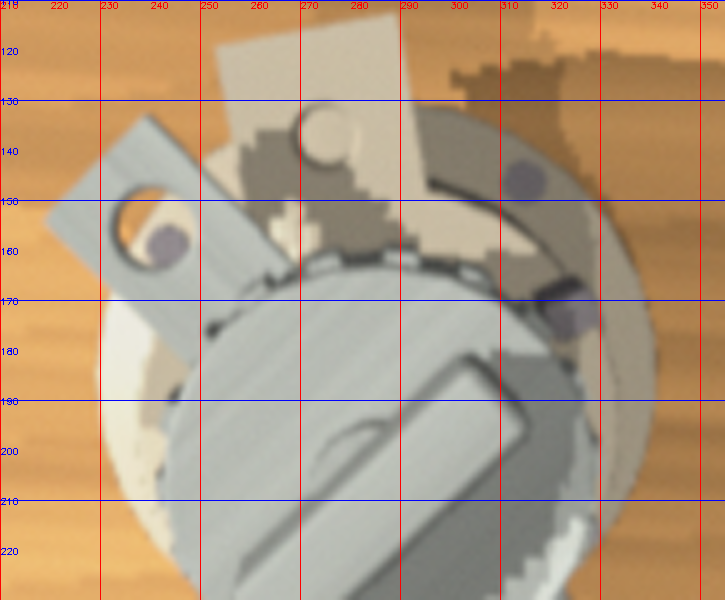

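View pics/m2z.png

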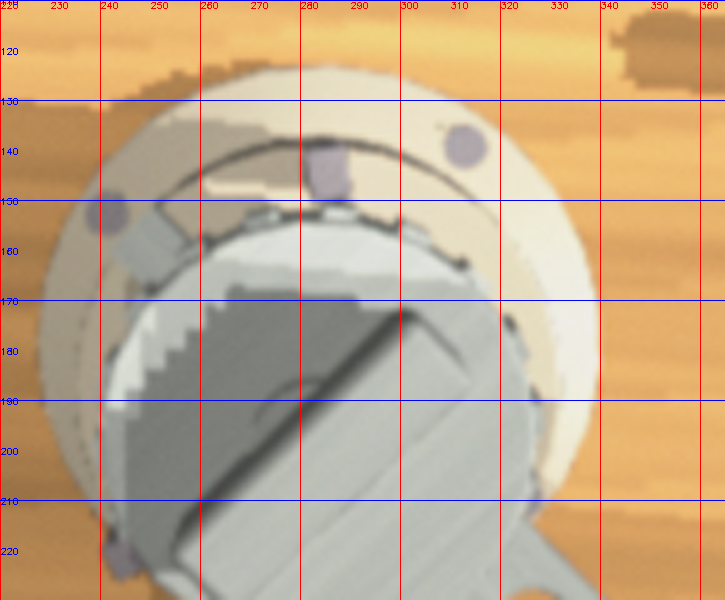

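View pics/m3z.png

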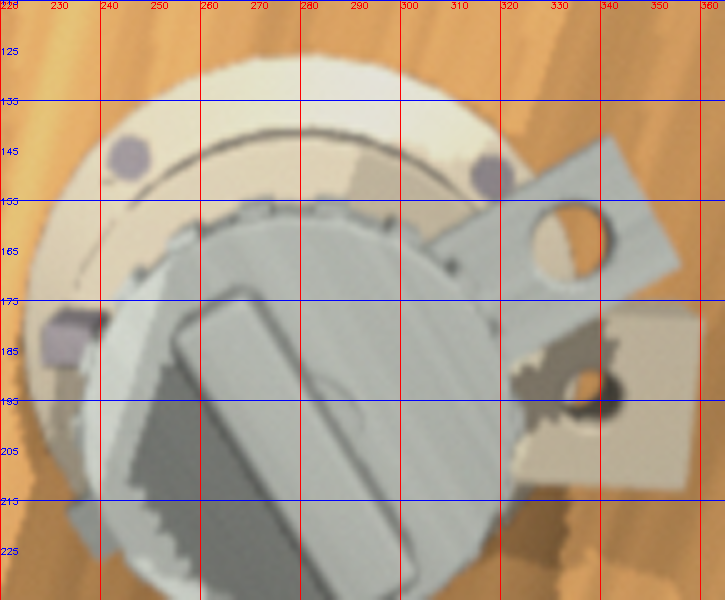

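```bash
python3 - <<'E'
from h import *
for k,(u,v) in {'m2':(230,165),'m1':(230,150)}.items():
    a=cv2.imread(f'pics/{k}.png')[v:v+110,u:u+130]
    a=cv2.resize(a,None,fx=5,fy=5,interpolation=cv2.INTER_CUBIC)
    cv2.imwrite(f'pics/{k}y.png',a)
E
```

```text
(no output)
```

View pics/m2y.png

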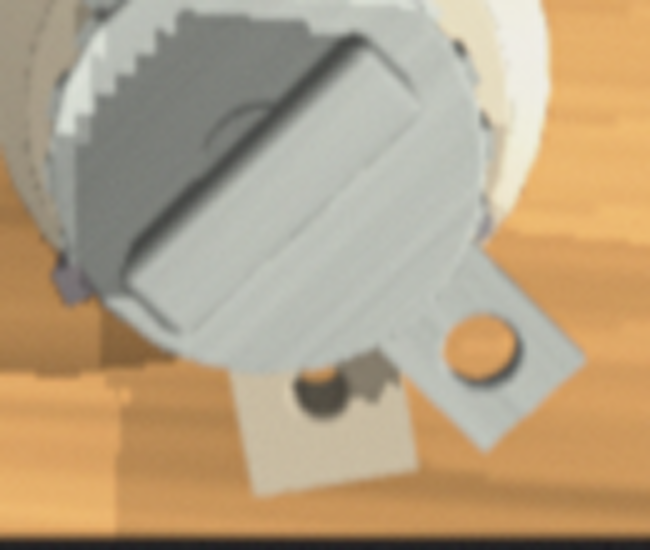

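View pics/m1y.png

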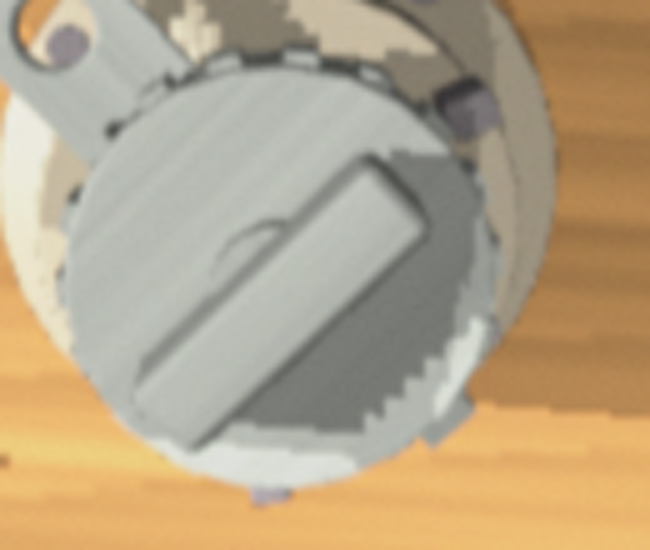

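```bash
cat > fit.py <<'E'
from h import *
import pickle
from scipy.optimize import least_squares
P=pickle.load(open('P.pkl','rb'))
Z={'m1z':('m1',210,110),'m1y':('m1',230,150),'m2y':('m2',230,165),'m3z':('m3',220,115)}
# (zoom, x,y, body, local pt)   lug corners L(+y)/R ; bar corners
L=(.081,.018,0);Rr=(.081,-.018,0);H=(.06,0,0)
EH=(.06,0,.007);EL=(.076,.014,.007);ER=(.076,-.014,.007)
def B(sx,sy): return (sx*.008,sy*.029,.054)
O=[('m1z',217,44,'M',L),('m1z',398,13,'M',Rr),('m1z',324,134,'M',H),('m1z',149.5,227.5,'C',EH),('m1z',148,115,'C',ER),('m1z',46,216,'C',EL),
('m1y',372,170,'C',B(1,-1)),('m1y',424,225,'C',B(-1,-1)),('m1y',197,447,'C',B(-1,1)),('m1y',136,392,'C',B(1,1)),
('m2y',482.5,350,'C',EH),('m2y',586,358,'C',EL),('m2y',488,452,'C',ER),('m2y',416,468,'M',L),('m2y',258,496,'M',Rr),('m2y',322,392,'M',H),
('m2y',365,50,'C',B(-1,1)),('m2y',420,102,'C',B(1,1)),('m2y',185,332,'C',B(1,-1)),('m2y',130,276,'C',B(-1,-1)),
('m3z',572,241,'C',EH),('m3z',612,135,'C',EL),('m3z',682,268,'C',ER),('m3z',705,318,'M',L),('m3z',686,490,'M',Rr),('m3z',595,396,'M',H),
('m3z',175,342,'C',B(-1,1)),('m3z',243,298,'C',B(1,1)),('m3z',413,570,'C',B(1,-1))]
def pt(p,b,l):
    x,y,a,z=p[:4] if b=='M' else p[4:8]
    return np.array([x+l[0]*np.cos(a)-l[1]*np.sin(a),y+l[0]*np.sin(a)+l[1]*np.cos(a),z+l[2]])
def res(p,free=True):
    o=[]
    for z,x,y,b,l in O:
        k,u,v=Z[z]; o.append(proj(P[k],pt(p,b,l))+p[8:10]-np.array([u+x/5-.4,v+y/5-.4]))
    return np.concatenate(o)
p0=[.545,.037,.17,.06,.545,.036,.9,.0746,0,0]
for fixed in (False,True):
    f=(lambda q:res(np.r_[q,0,0])) if fixed else res
    s=least_squares(f,p0[:8] if fixed else p0,loss='soft_l1')
    print(np.round(s.x,4),'rms',np.sqrt(np.mean(f(s.x)**2)))
    C=np.linalg.inv(s.jac.T@s.jac)*np.mean(f(s.x)**2); print('sd',np.round(np.sqrt(np.diag(C)),5))
    print(np.round(f(s.x).reshape(-1,2),1).tolist())
E
python3 fit.py
```

```text
[0.5465 0.0363 0.239  0.0514 0.5458 0.0356 0.8479 0.0659 0.5197 1.2444] rms 1.0959072750536865
sd [9.1000e-04 1.6600e-03 2.2310e-02 3.8300e-03 4.1000e-04 4.2000e-04
 7.5200e-03 2.2200e-03 2.7108e-01 6.1084e-01]
[[0.2, -0.0], [-0.3, 0.0], [0.3, 0.2], [1.7, 0.4], [0.1, 0.2], [0.2, 0.9], [-0.5, -2.7], [2.2, -0.2], [-1.2, 1.2], [-2.2, -0.4], [-0.3, -0.3], [-0.1, -0.4], [-0.8, -1.0], [0.5, 0.1], [-0.2, -0.4], [0.1, 0.1], [-0.1, -1.8], [2.2, 1.5], [0.2, 2.0], [-2.1, 0.5], [-0.1, 0.7], [-0.6, 0.4], [-0.5, -0.9], [0.1, 0.3], [-0.1, -0.6], [0.2, 0.4], [-0.9, -0.8], [1.8, -1.9], [3.4, 1.0]]
[0.5455 0.036  0.2386 0.0577 0.5456 0.0353 0.8453 0.0699] rms 1.233333952489418
sd [0.0008  0.00191 0.02593 0.00235 0.00043 0.00046 0.00867 0.00142]
[[-0.6, -0.3], [-0.4, -0.4], [-0.2, 0.2], [1.1, -0.4], [-0.4, -0.9], [-0.6, 0.1], [-0.3, -2.8], [2.5, -0.1], [-1.7, 1.7], [-2.8, -0.1], [-0.7, -0.4], [-0.4, -0.5], [-1.3, -0.9], [0.3, 0.2], [-1.0, -0.1], [-0.5, -0.0], [-0.7, -2.6], [1.8, 0.8], [-1.0, 1.9], [-3.4, 0.2], [-0.2, 0.2], [-0.6, -0.2], [-0.4, -1.2], [-0.1, 0.0], [-0.3, -0.3], [-0.3, 0.4], [-2.2, -1.0], [0.8, -2.3], [2.7, 1.5]]
```

```bash
cat >> fit.py <<'E'
print('---- free bar dims')
O0=O
def res2(q,off):
    global O
    O=[(z,x,y,b,(l[0]/.008*q[0],l[1]/.029*q[1],l[2]) if l[2]==.054 else l) for z,x,y,b,l in O0]
    zs=q[5]
    p=[q[2],q[3],q[4],zs,q[6],q[7],q[8],zs+.0146]+(list(q[9:11]) if off else [0,0])
    return res(p)
for off in (0,1):
    q0=[.008,.029,.545,.037,.24,.06,.545,.036,.85]+[0,0]*off
    s=least_squares(res2,q0,loss='soft_l1',args=(off,),x_scale=[.01]*9+[1,1]*off)
    e=res2(s.x,off); print(np.round(s.x,4),'rms',np.sqrt(np.mean(e**2)))
    C=np.linalg.inv(s.jac.T@s.jac)*np.mean(e**2); print('sd',np.round(np.sqrt(np.diag(C)),5)); print(np.round(e.reshape(-1,2),1).tolist())
E
python3 fit.py | sed -n '/----/,$p'
```

```text
---- free bar dims
[0.0066 0.0273 0.5457 0.036  0.2384 0.0566 0.5454 0.0355 0.8436] rms 0.5662902832605221
sd [0.00017 0.00018 0.00032 0.0009  0.01232 0.00047 0.00014 0.00015 0.00326]
[[-0.5, -0.6], [-0.4, -0.6], [-0.1, -0.1], [0.8, -0.2], [-0.7, -0.7], [-1.1, 0.3], [-0.7, 0.2], [-0.2, 0.6], [-1.9, -0.1], [-0.7, 0.3], [-0.4, -0.1], [0.0, -0.1], [-1.0, -0.5], [0.1, 0.0], [-1.0, -0.4], [-0.6, -0.2], [-0.5, 0.1], [-0.4, 1.2], [-0.6, -0.3], [-0.7, 0.2], [-0.1, 0.2], [-0.4, -0.3], [-0.2, -1.2], [-0.1, -0.1], [-0.3, -0.5], [-0.3, 0.3], [0.1, -0.3], [0.3, 0.3], [0.2, 1.0]]
[0.0066 0.0274 0.5458 0.036  0.2388 0.0553 0.5454 0.0355 0.8446 0.4506
 0.3449] rms 0.4713361374904261
sd [1.4000e-04 1.6000e-04 2.9000e-04 7.1000e-04 9.6300e-03 8.5000e-04
 1.3000e-04 1.2000e-04 2.6300e-03 1.0212e-01 2.1727e-01]
[[0.0, -0.3], [-0.1, -0.3], [0.3, 0.1], [1.4, 0.1], [-0.2, -0.3], [-0.4, 0.6], [-0.3, 0.3], [0.2, 0.6], [-1.4, -0.1], [-0.2, 0.3], [-0.1, -0.2], [0.3, -0.3], [-0.7, -0.7], [0.6, -0.0], [-0.4, -0.4], [-0.1, -0.2], [-0.1, 0.1], [-0.0, 1.1], [-0.2, -0.3], [-0.3, 0.2], [0.1, 0.4], [-0.2, -0.1], [-0.1, -1.1], [0.2, -0.0], [-0.1, -0.5], [0.0, 0.3], [0.6, -0.3], [0.7, 0.3], [0.6, 0.9]]
```

```bash
python3 - <<'E'
from h import *
ax=[.5456,.0357]
def st(t): s=status.observe(); print(t,round(s['time_s'],2),np.round(s['ee_pos'],4),np.round(s['contact_force'],1),np.round(s['ft_torque'],2),round(s['gripper_width'],4),np.round(s['qpos'],2))
r.move_ptp([*ax,.150],ori(.844))
jaws.grip(.05)
st('above')
print(r.servo_line([*ax,.109],feed=.06,contact_N=10)); st('down')
jaws.grip(.0,force=25); st('grip')
p=eyes.snapshot('wrist'); save(p,'g1.png')
s=status.observe(); q=np.array(s['qpos']); q[5]-=(.239+1.536-.844)
r.set_joints(q); st('turned')
p=eyes.snapshot('scene'); save(p,'g2.png'); p=eyes.snapshot('top'); save(p,'g2t.png')
E
python3 - <<'E'
import cv2,numpy as np
f=lambda n,s:cv2.resize(cv2.imread(n)[s],(400,300),interpolation=cv2.INTER_CUBIC)
a=f('pics/g2.png',np.s_[150:270,230:390]);b=f('pics/g2t.png',np.s_[150:270,200:360])
c=cv2.resize(cv2.imread('pics/g1.png'),(400,300))
cv2.imwrite('pics/g2z.png',np.vstack([np.hstack([a,b]),np.hstack([c,c])]))
E
```

```text
above 14.12 [0.5456 0.0357 0.15  ] [-0.2  0.7  0.2] [-0.08  0.01  0.04] 0.0502 [-0.06  0.46  1.82 -0.    0.86 -0.9 ]
False
down 14.96 [0.5458 0.0357 0.1092] [ 0.7 -0.7  0.3] [ 0.    0.   -0.01] 0.0503 [-0.06  0.52  1.86  0.    0.77 -0.9 ]
grip 15.61 [0.5456 0.0357 0.1091] [-0.2 -1.3  0.7] [-0.1   0.07 -0.03] 0.0152 [-0.06  0.52  1.86 -0.    0.76 -0.9 ]
turned 16.55 [0.5455 0.0357 0.1089] [-0.8  0.4 -1.8] [ 0.08  0.02 -0.01] 0.0158 [-0.06  0.52  1.86 -0.    0.76 -1.83]
```

View pics/g2z.png

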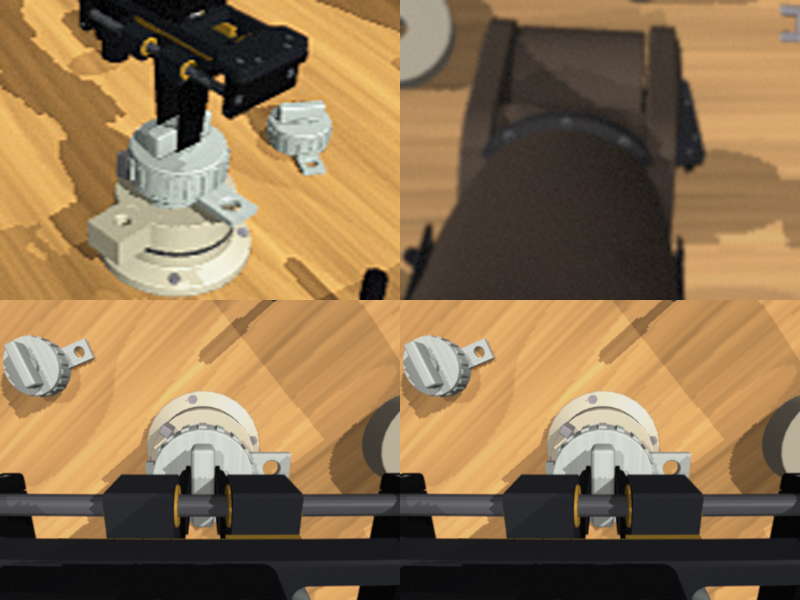

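```bash
python3 - <<'E'
from h import *
def st(t): s=status.observe(); print(t,round(s['time_s'],2),np.round(s['ee_pos'],4),np.round(s['contact_force'],1),np.round(s['ft_torque'],2),round(s['gripper_width'],4),np.round(s['qpos'],2))
jaws.grip(.03); r.hold(.3); st('open')
p=eyes.snapshot('scene'); save(p,'g3.png'); p=eyes.snapshot('wrist'); save(p,'g3w.png')
import cv2
f=lambda n:cv2.resize(cv2.imread(n)[150:270,230:390],(400,300),interpolation=cv2.INTER_CUBIC)
cv2.imwrite('pics/g3z.png',np.hstack([f('pics/g2.png'),f('pics/g3.png')]))
E
```

```text
open 17.47 [0.5456 0.0356 0.109 ] [ 0.3 -0.4 -0.7] [0.1  0.05 0.01] 0.0297 [-0.06  0.52  1.86 -0.    0.76 -1.83]
```

View pics/g3z.png

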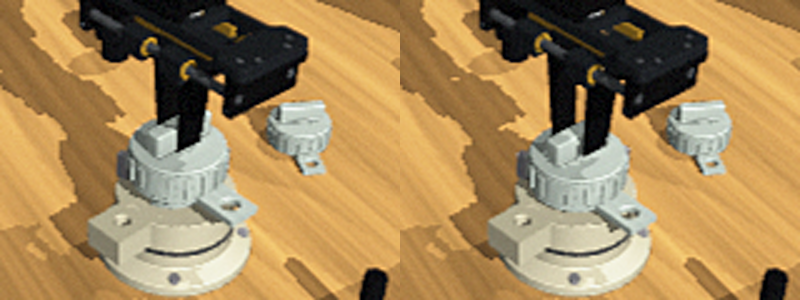

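View pics/g3w.png

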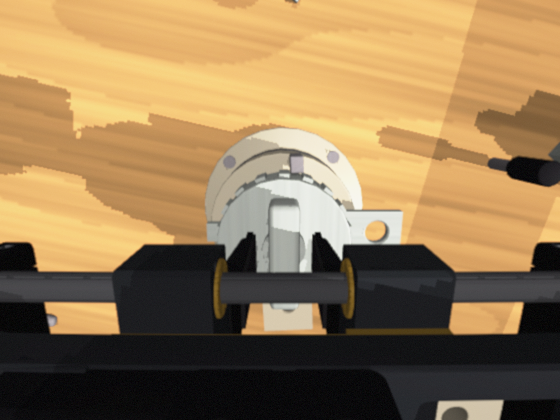

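```bash
python3 - <<'E'
from h import *
ax=[.5456,.0357]
def st(t): s=status.observe(); print(t,round(s['time_s'],2),np.round(s['ee_pos'],4),np.round(s['contact_force'],1),np.round(s['ft_torque'],2),round(s['gripper_width'],4),np.round(s['qpos'],2))
print(r.servo_line([*ax,.1012],feed=.03,contact_N=8)); st('low')
jaws.grip(0,force=25); st('grip')
z=status.observe()['ee_pos'][2]
for i in range(1,5):
    r.servo_line([*ax,z-.00725*i/4],feed=.0035,orientation=ori(1.775-1.536*i/4)); st(i)
p=eyes.snapshot('scene'); save(p,'g4.png'); p=eyes.snapshot('wrist'); save(p,'g4w.png')
cv2.imwrite('pics/g4z.png',cv2.resize(cv2.imread('pics/g4.png')[150:270,230:390],(640,480),interpolation=cv2.INTER_CUBIC))
E
```

```text
False
low 17.98 [0.5455 0.0357 0.1009] [-0.4 -0.1 -0.4] [0.07 0.01 0.  ] 0.0302 [-0.06  0.53  1.87 -0.    0.75 -1.83]
grip 18.38 [0.5456 0.0357 0.1013] [-0.6 -1.   0.2] [0.05 0.03 0.  ] 0.0162 [-0.06  0.53  1.87 -0.    0.75 -1.83]
1 19.02 [0.5456 0.0357 0.0996] [-0.6 -0.2  0.2] [ 0.04 -0.01 -0.03] 0.0158 [-0.06  0.53  1.87  0.    0.74 -1.45]
2 19.68 [0.5456 0.0357 0.0977] [-0.8  0.5  1.7] [-0.    0.04 -0.11] 0.0155 [-0.06  0.53  1.87  0.    0.74 -1.06]
3 20.35 [0.5457 0.0357 0.096 ] [-0.5 -0.6  3.8] [-0.03  0.09 -0.12] 0.0153 [-0.06  0.53  1.87  0.    0.74 -0.68]
4 21.02 [0.5463 0.0356 0.0949] [ 0.3 -0.5 10.4] [-0.03  0.31  0.21] 0.0155 [-0.06  0.54  1.87 -0.    0.73 -0.3 ]
```

View pics/g4z.png

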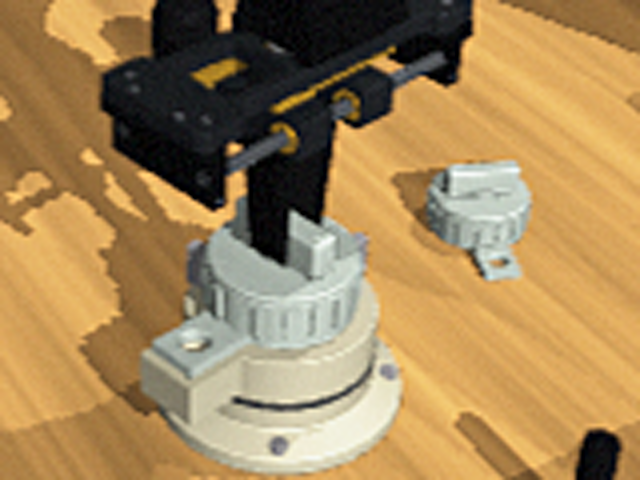

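View pics/g4w.png

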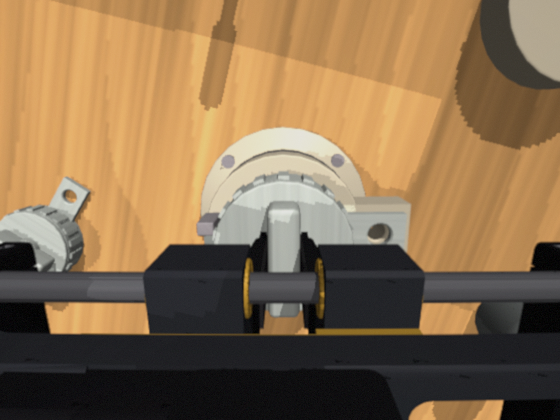

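```bash
python3 - <<'E'
from h import *
def st(t): s=status.observe(); print(t,round(s['time_s'],2),np.round(s['ee_pos'],4),np.round(s['contact_force'],1),np.round(s['ft_torque'],2),round(s['gripper_width'],4),np.round(s['qpos'],3))
st('b')
q=np.array(status.observe()['qpos'])
q=r.solve_ik([.5456,.0357,.0938],ori(.239-.04)); r.set_joints(q); r.hold(.2); st('n')
jaws.grip(.03); r.hold(.1); st('open')
r.servo_line([.5456,.0357,.17],feed=.15)
p=eyes.snapshot('wrist'); save(p,'g5w.png'); 
p2=eyes.snapshot('scene'); save(p2,'g5.png'); st('up')
for q in('housing_hole','cap_ear','cap_grip','cap_rim','shoulder'):
  for pp in (p,p2): print(q,[(np.round(d['at'],1).tolist(),round(d['conf'],2)) for d in finder.place_of(pp,q)][:3])
import pickle; pickle.dump((p,p2),open('P5.pkl','wb'))
a=cv2.resize(cv2.imread('pics/g5.png')[150:270,230:390],(400,300),interpolation=cv2.INTER_CUBIC)
b=cv2.resize(cv2.imread('pics/g5w.png')[150:285,220:400],(400,300),interpolation=cv2.INTER_CUBIC)
cv2.imwrite('pics/g5z.png',np.hstack([a,b]))
E
```

```text
b 21.12 [0.5462 0.0356 0.0949] [-1.  -0.3 11. ] [-0.12  0.32  0.22] 0.0161 [-0.055  0.537  1.872 -0.     0.731 -0.296]
n 21.57 [0.5463 0.0355 0.0949] [-1.9 -1.1 12.9] [-0.26  0.39  0.54] 0.0163 [-5.500e-02  5.370e-01  1.872e+00 -1.000e-03  7.310e-01 -2.560e-01]
open 22.18 [0.5456 0.0357 0.0937] [ 0.5 -0.7  0.4] [-0.05  0.   -0.04] 0.03 [-0.056  0.538  1.873 -0.     0.73  -0.255]
up 22.94 [0.5451 0.0357 0.1689] [-0.2 -0.9 -0.4] [-0.08  0.06  0.05] 0.0301 [-0.055  0.434  1.805  0.     0.905 -0.254]
housing_hole [([354.0, 198.6], 0.93), ([353.5, 205.0], 0.29)]
housing_hole [([278.4, 241.1], 0.82)]
cap_ear [([354.0, 205.7], 0.92), ([118.7, 189.8], 0.64)]
cap_ear [([355.3, 215.3], 0.94), ([278.2, 237.1], 0.56)]
cap_grip [([284.3, 218.1], 0.91), ([78.4, 231.6], 0.89)]
cap_grip [([349.4, 196.5], 0.65), ([303.7, 208.7], 0.63)]
cap_rim [([99.1, 221.2], 0.62)]
cap_rim [([344.6, 205.5], 0.9), ([301.0, 228.6], 0.68), ([417.1, 306.0], 0.65)]
shoulder []
shoulder [([300.4, 224.9], 0.71)]
```

View pics/g5z.png

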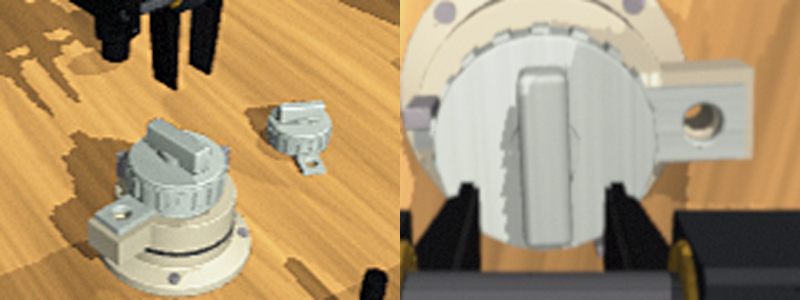

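```bash
python3 - <<'E'
from h import *
for k,(u,v) in {'b1':(250,160),'b2':(250,160)}.items():
    a=cv2.imread(f'pics/{k}.png')[v:v+60,u:u+75]
    cv2.imwrite(f'pics/{k}z.png',cv2.resize(a,None,fx=8,fy=8,interpolation=cv2.INTER_CUBIC))
E
```

View pics/b1z.png

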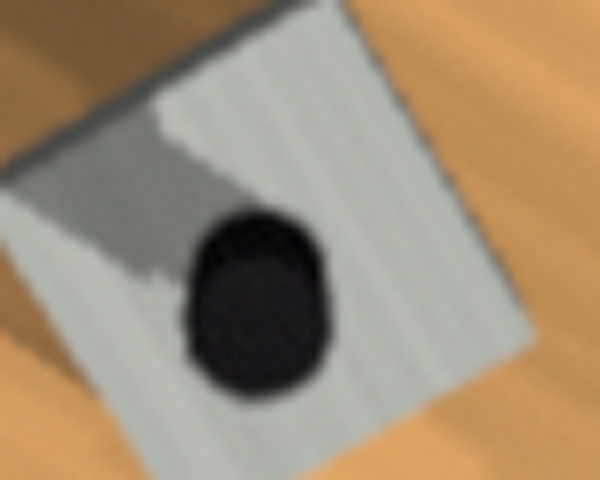

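View pics/b2z.png

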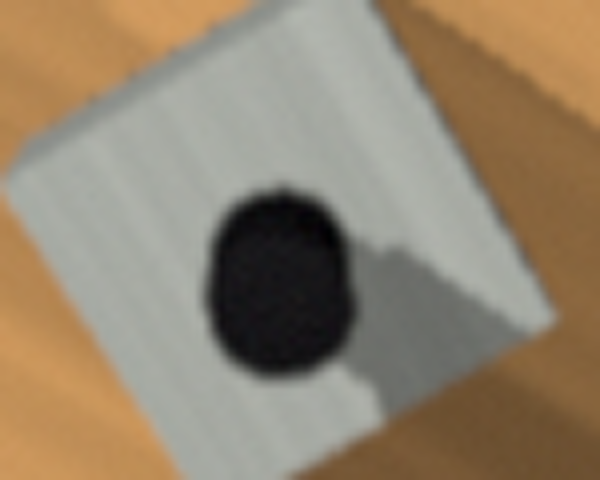

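```bash
python3 - <<'E'
from h import *
import pickle
P=pickle.load(open('P.pkl','rb'))
f=lambda x,y:(250+x/8-.44,160+y/8-.44)
for n,a,b,z in[('top',(257.5,330),(280.5,308),.07),('base',(258,273),(281,251),.036)]:
    print(n,tri([ray(P['b1'],f(*a)),ray(P['b2'],f(*b))]),atz(P['b1'],f(*a),z),atz(P['b2'],f(*b),z))
# block corners: left,right in each view
for a,b in [((2,185),(556,318)),((537,338),(2,182))]: print('corner',tri([ray(P['b1'],f(*a)),ray(P['b2'],f(*b))]))
p,p2=pickle.load(open('P5.pkl','rb'))
print('ear',tri([ray(p,(354,205.7)),ray(p2,(278.2,237.1))]),'grip',tri([ray(p,(284.3,218.1)),ray(p2,(303.7,208.7))]))
E
```

```text
top (array([0.44496669, 0.27845335, 0.06860851]), [6.782959621073331e-05, 6.782959621083866e-05]) [0.4446624  0.27834637 0.07      ] [0.44525696 0.27856401 0.07      ]
base (array([0.44511683, 0.27841282, 0.03507363]), [0.00010003976755502141, 0.00010003976755491642]) [0.44490222 0.27839885 0.036     ] [0.44532214 0.27842918 0.036     ]
corner (array([0.45522575, 0.2438021 , 0.02832506]), [0.001554959830657239, 0.0015549598306572351])
corner (array([0.43315513, 0.31316915, 0.03424655]), [0.00032895991285413276, 0.0003289599128541496])
ear (array([0.60447844, 0.04648769, 0.05900475]), [0.00021437210864897098, 0.0002143721086489397]) grip (array([0.54379492, 0.03706407, 0.1025546 ]), [0.0017762880976682964, 0.001776288097668296])
```

```bash
python3 - <<'E'
from h import *
import pickle
p1,p2=pickle.load(open('P5.pkl','rb'))
r.move_ptp([.595,.048,.19],ori(1.78)); r.hold(.1)
p=eyes.snapshot('wrist'); save(p,'h1.png'); pickle.dump(p,open('P6.pkl','wb'))
print(status.observe()['time_s'])
for q in('housing_hole','cap_ear','cap_grip','cap_rim'):
  print(q,[(np.round(d['at'],1).tolist(),round(d['conf'],2)) for d in finder.place_of(p,q)][:3])
a=cv2.imread('pics/h1.png')[150:250,220:340]; cv2.imwrite('pics/h1z.png',cv2.resize(a,None,fx=6,fy=6,interpolation=cv2.INTER_CUBIC))
a=cv2.imread('pics/g5w.png')[165:235,310:394]; cv2.imwrite('pics/g5y.png',cv2.resize(a,None,fx=8,fy=8,interpolation=cv2.INTER_CUBIC))
E
```

```text
24.9833
housing_hole []
cap_ear [([283.9, 210.3], 0.86)]
cap_grip [([280.5, 146.4], 0.83)]
cap_rim []
```

View pics/h1z.png

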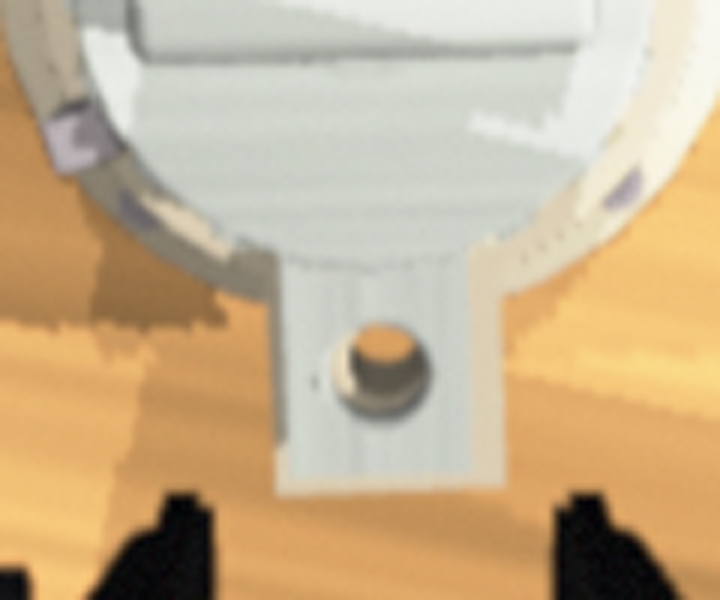

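View pics/g5y.png

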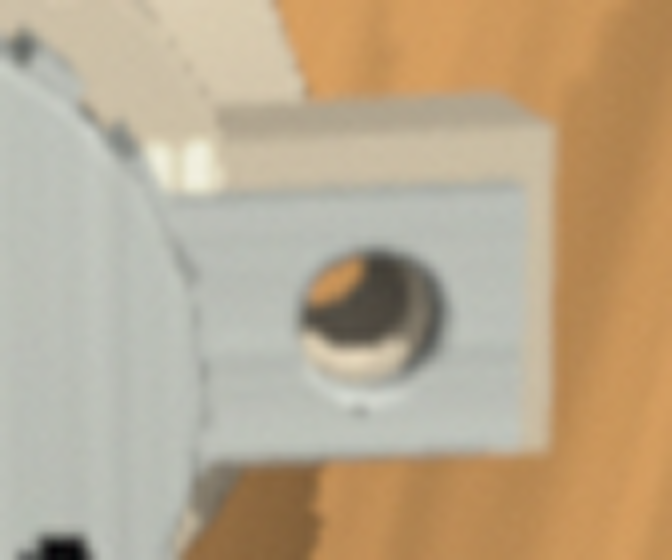

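```bash
python3 - <<'E'
from h import *
import pickle
p1,_=pickle.load(open('P5.pkl','rb')); p=pickle.load(open('P6.pkl','rb'))
f=lambda x,y:np.array((220+x/6-.42,150+y/6-.42)); g=lambda x,y:np.array((310+x/8-.44,165+y/8-.44))
off=np.array([.45,.34])
for n,a,b,z in[('lugL(+y)',(505,485),(550,125),.06),('lugR',(277,495),(548,452),.06),('earL',(470,472),(525,183),.067),('earR',(287,480),(520,447),.067),('earhole',(382,371),(372,327),.067)]:
    for o in(0,1):
        a2=f(*a)-off*o;b2=g(*b)-off*o
        print(n,o,np.round(tri([ray(p,a2),ray(p1,b2)])[0],4),np.round(atz(p,a2,z)[:2],4),np.round(atz(p1,b2,z)[:2],4))
E
```

```text
lugL(+y) 0 [0.619  0.0724 0.0594] [0.6189 0.0723] [0.6187 0.0725]
lugL(+y) 1 [0.6196 0.0723 0.0563] [0.6187 0.0718] [0.6183 0.0727]
lugR 0 [0.628  0.0377 0.0601] [0.628  0.0377] [0.6281 0.0377]
lugR 1 [0.6286 0.0372 0.0571] [0.6277 0.0372] [0.6276 0.0379]
earL 0 [0.6172 0.0662 0.0624] [0.6159 0.0657] [0.6156 0.0668]
earL 1 [0.6177 0.0661 0.0594] [0.6157 0.0653] [0.6152 0.067 ]
earR 0 [0.6236 0.0387 0.0646] [0.623  0.0386] [0.6226 0.0392]
earR 1 [0.6241 0.0382 0.0618] [0.6227 0.0382] [0.6221 0.0394]
earhole 0 [0.6029 0.0492 0.0691] [0.6031 0.0493] [0.6039 0.0488]
earhole 1 [0.6033 0.0488 0.0664] [0.6029 0.0488] [0.6034 0.049 ]
```

```bash
python3 - <<'E'
from h import *
def st(t): s=status.observe(); print(t,round(s['time_s'],2),np.round(s['ee_pos'],4),np.round(s['contact_force'],1),np.round(s['ft_torque'],2),round(s['gripper_width'],4),np.round(s['qpos'],2))
jaws.grip(.04)
r.move_ptp([.4450,.2784,.13],ori(1.816))
r.servo_line([.4450,.2784,.085],feed=.12)
print(r.servo_line([.4450,.2784,.042],feed=.05,contact_N=8)); st('down')
jaws.grip(0,force=20); st('grip')
print(r.servo_line([.4450,.2784,.16],feed=.1)); st('up')
r.hold(.1)
p=eyes.snapshot('wrist'); save(p,'k1.png'); p=eyes.snapshot('scene'); save(p,'k2.png')
a=cv2.resize(cv2.imread('pics/k2.png')[160:320,320:480],(400,400),interpolation=cv2.INTER_CUBIC)
cv2.imwrite('pics/k2z.png',np.hstack([a,cv2.resize(cv2.imread('pics/k1.png'),(400,400))]))
E
```

```text
False
down 28.27 [0.4451 0.2785 0.0422] [0.6 0.3 1.1] [0.07 0.03 0.02] 0.0395 [ 0.43  0.6   1.96  0.    0.58 -1.38]
grip 28.77 [0.4451 0.2784 0.0421] [-0.5 -0.7  1.7] [ 0.08  0.12 -0.03] 0.0177 [ 0.43  0.6   1.96  0.    0.58 -1.38]
False
up 30.11 [0.4448 0.2783 0.1594] [-0.6  0.2 -0.5] [0.06 0.02 0.  ] 0.0176 [ 0.43  0.42  1.87  0.    0.86 -1.38]
```

View pics/k2z.png

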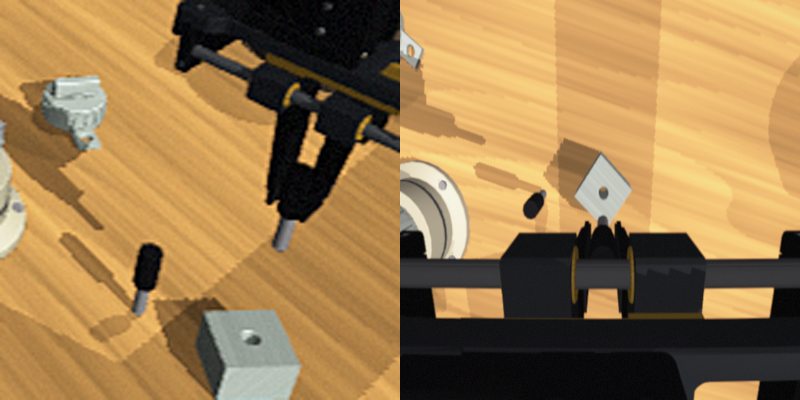

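```bash
python3 - <<'E'
from h import *
import pickle
def st(t): s=status.observe(); print(t,round(s['time_s'],2),np.round(s['ee_pos'],4),np.round(s['contact_force'],1),np.round(s['ft_torque'],2),round(s['gripper_width'],4))
r.move_ptp([.6033,.0494,.16],ori(1.816))
r.servo_line([.6033,.0494,.123],feed=.08); r.hold(.15); st('above')
p=eyes.snapshot('wrist'); save(p,'n1.png'); p2=eyes.snapshot('scene'); save(p2,'n2.png'); pickle.dump((p,p2),open('P7.pkl','wb'))
print('tip pred wrist',proj(p,[.6033,.0494,.085]),'scene',proj(p2,[.6033,.0494,.085]), 'hole top scene',proj(p2,[.6034,.0490,.067]))
a=cv2.resize(cv2.imread('pics/n2.png')[190:270,240:340],(500,400),interpolation=cv2.INTER_CUBIC)
b=cv2.resize(cv2.imread('pics/n1.png')[170:250,250:310],(300,400),interpolation=cv2.INTER_CUBIC)
cv2.imwrite('pics/n2z.png',np.hstack([a,b]))
E
```

```text
above 32.15 [0.6035 0.0494 0.1235] [-1.  -0.3 -0.5] [ 0.06 -0.01  0.02] 0.0176
tip pred wrist [283.92990198 231.13258566] scene [279.67423728 227.58530326] hole top scene [279.43127325 234.6031916 ]
```

View pics/n2z.png

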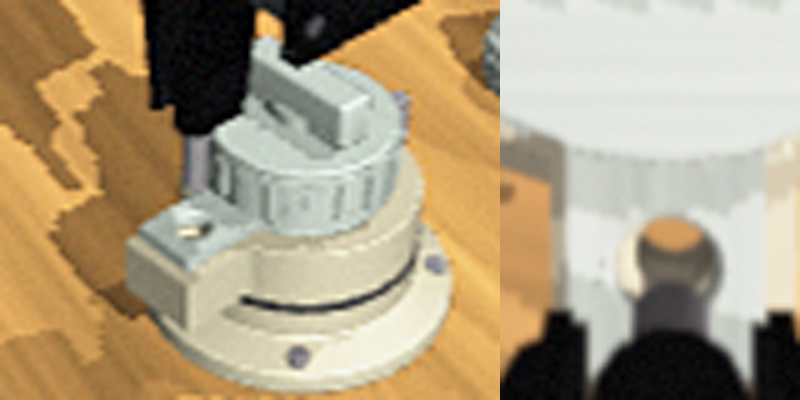

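```bash
python3 - <<'E'
from h import *
def st(t): s=status.observe(); print(t,round(s['time_s'],2),np.round(s['ee_pos'],4),np.round(s['contact_force'],1),np.round(s['ft_torque'],2),round(s['gripper_width'],4))
a=r.servo_line([.6033,.0496,.090],feed=.03,contact_N=10); st(('A',a))
if not a:
    a=r.servo_line([.6033,.0496,.0725],feed=.03,contact_N=14); st(('B',a))
p2=eyes.snapshot('scene'); save(p2,'o2.png'); p=eyes.snapshot('wrist'); save(p,'o1.png')
a=cv2.resize(cv2.imread('pics/o2.png')[190:270,240:340],(500,400),interpolation=cv2.INTER_CUBIC)
b=cv2.resize(cv2.imread('pics/o1.png')[170:250,250:310],(300,400),interpolation=cv2.INTER_CUBIC)
cv2.imwrite('pics/o2z.png',np.hstack([a,b]))
E
```

```text
('A', False) 33.5 [0.6034 0.0496 0.0902] [ 0.5 -0.6 -0.2] [ 0.07  0.02 -0.07] 0.0174
('B', False) 34.23 [0.6033 0.0496 0.0726] [ 0.2 -0.7  4.3] [0.09 0.29 0.02] 0.0175
```

View pics/o2z.png

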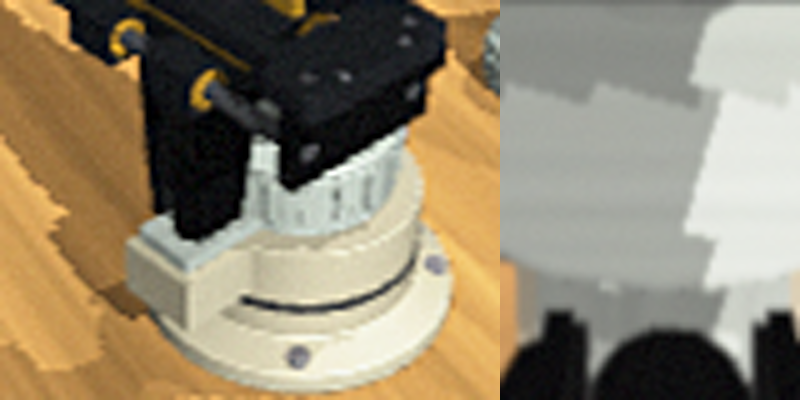

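```bash
python3 - <<'E'
from h import *
import pickle
def st(t): s=status.observe(); print(t,round(s['time_s'],2),np.round(s['ee_pos'],4),np.round(s['contact_force'],1),np.round(s['ft_torque'],2),round(s['gripper_width'],4))
a=r.servo_line([.6033,.0496,.0695],feed=.02,contact_N=15); st(('P',a))
jaws.grip(.034); st('open')
r.servo_line([.6033,.0496,.10],feed=.06); r.servo_line([.6033,.0496,.19],feed=.15); r.hold(.2); st('up')
p=eyes.snapshot('wrist'); save(p,'q1.png'); p2=eyes.snapshot('scene'); save(p2,'q2.png'); pickle.dump((p,p2),open('P8.pkl','wb'))
for q in('pin_head','cap_ear','cap_grip'):
  for pp in(p,p2): print(q,[(np.round(d['at'],1).tolist(),round(d['conf'],2)) for d in finder.place_of(pp,q)][:3])
print(proj(p,[.6033,.0496,.084]),proj(p2,[.6033,.0496,.084]))
a=cv2.resize(cv2.imread('pics/q2.png')[190:270,240:340],(400,320),interpolation=cv2.INTER_CUBIC)
b=cv2.resize(cv2.imread('pics/q1.png')[150:246,220:340],(400,320),interpolation=cv2.INTER_CUBIC)
cv2.imwrite('pics/q2z.png',np.hstack([a,b]))
E
```

```text
('P', True) 34.54 [0.6041 0.0498 0.0714] [-0.7  0.8  3.8] [ 0.14  0.18 -0.01] 0.0173
open 35.09 [0.6038 0.0498 0.0711] [ 0.2 -0.2  1.1] [ 0.05  0.01 -0.  ] 0.0338
up 36.67 [0.603  0.0496 0.189 ] [-0.   0.1 -0.2] [ 0.05 -0.01 -0.02] 0.034
pin_head [([481.9, 100.6], 0.88), ([280.6, 207.8], 0.61), ([283.1, 134.0], 0.32)]
pin_head [([278.2, 228.3], 0.53), ([377.6, 267.7], 0.51)]
cap_ear [([281.9, 203.5], 0.97)]
cap_ear [([354.8, 214.8], 0.8), ([275.2, 235.9], 0.56)]
cap_grip [([282.0, 132.7], 0.57)]
cap_grip [([301.8, 206.6], 0.87), ([350.7, 195.8], 0.87), ([298.6, 224.6], 0.66)]
[283.62206173 207.59466518] [279.71858525 228.04310707]
```

View pics/q2z.png

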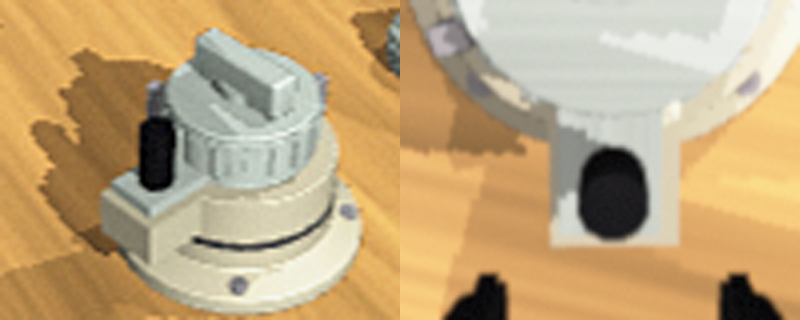

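```bash
python3 - <<'E'
from h import *
import pickle
p,p2=pickle.load(open('P8.pkl','rb'))
print(tri([ray(p,(280.6,207.8)),ray(p2,(278.2,228.3))]),tri([ray(p,(282,132.7)),ray(p2,(301.8,206.6))]))
job.finish_job(); print(status.observe()['time_s'])
E
```

```text
(array([0.60486015, 0.04705929, 0.08203791]), [0.0003474128753251429, 0.000347412875325162]) (array([0.54337109, 0.03296985, 0.10419346]), [0.0003970922473249295, 0.0003970922473250247])
the job is handed in; nothing more can be done
the job is handed in; nothing more can be done
```

The cap is screwed home and the locking pin is pushed down through the ear and the mount head. I handed the job in at about 36.7 s; the interface gave no verdict.

**What I did:** I gripped the cap's bar and turned it back to about 88° counter-clockwise of home. On release, the scene picture showed it drop into the thread starts. I regripped 8 mm lower and screwed it forward in a helix until it met the stop post. Then I took the pin from the block, pushed it in until the head sat on the ear, let go and backed off.

**Last checks:**

| Check | Measured | Expected |
|---|---|---|
| Cap grip height | 0.1026 m just after screwing, 0.1042 m at the end | 0.103 m |
| Pin head height | 0.082 m | 0.084 m |
| TCP height when the pin stopped | 0.071–0.073 m | 0.073 m |
| Ear hole to mount hole offset (before the pin went in) | 1–1.3 mm, ear slightly clockwise | under 4 mm allowed |

The final pictures show the pin upright, the cap level and the gripper clear of everything.

**Disagreements:**
- An early fit of the wrist pictures put the shoulder about 4 mm too low. Later views agreed with 60 mm, and I used that.
- The finder's last pin and cap positions differ by 2–3 mm from my edge-based ones. I trusted the edge-based ones, because the pin went in with only about 4 N up to the seat.
- I never measured the bystanders after the moves. Nothing I did went near them.

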